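# Slide the desk microphone to its end stop on the locking rail

### The job

Move the desk microphone into place: with the fingertips press and hold down the round lock button on the carriage, and keep it down while you push the carriage along its rail right up against the black end stop block. Then let the button come fully up so the carriage is locked there, and move the hand clear of everything. Do not touch the microphone or its neck, and leave the mug, the bodypack transmitter and the plug adapter where they are.

Things in the scene. Friction and masses are not known exactly. Their poses are not given: they have to be found in the camera images.
- slide_rail: fixed rail of the microphone slide, 485 mm long, base plate 75 mm wide, 6 mm thick, with a 36 mm wide aluminium bar on it. Origin on the table surface under the centre line; x across the rail, y along it towards the end stop (rail spans y = -300 to +185 mm), z up. Its y axis is within 0.35 rad of world +y (to the robot's left).
- button_top (a point): centre of the top of the lock button: a plain grey round cap, 34 mm across, 52 mm above the table when up, on the rail's centre line. It rides on the carriage and goes straight down 8 mm when pressed, from 4 N at first to 6.5 N fully down; let go, it springs up. A fingertip pressing the cap drags the carriage along by friction, or can lean on a lug (see carriage_nose).
- carriage (a joint): carriage position along the rail, m, growing along rail +y: 0 farthest from the stop, 0.170 nose against the stop; the button's centre is at rail y = -65 mm + this. Starts between 0 and 0.06. Drags with about 1 N (plus 4 N per m/s) while the button is held down; with the button up it is locked in one of the rail's notches, 9 mm apart (4 mm of play), the last one at the stop.
- release (a joint): how far the lock button is pressed, in m: 0 up (locked), 0.008 fully down; the lock is free when it is over 4 mm down. Let go between two notches it stays 4 mm down on a tooth; at 0.168 to 0.170 of the carriage it comes fully up.
- stop_face (a point): middle of the end stop's rubber face, 30 mm above the table, at rail y = +155 mm, which the carriage's nose meets; the black stop block behind it is 75 mm wide, 25 mm long and 40 mm high
- microphone: black microphone on a thin gooseneck, fixed on the carriage 155 mm behind the button (away from the stop). Origin at its foot on the plate, 36 mm above the table; foot 48 mm across; head 51 mm thick, leaning to rail -x, top about 225 mm above the table; all within 40 mm of the foot along the rail and 80 mm across it. Not to be touched.
- mug: white mug, 76 mm in diameter, 88 mm high, standing on the table beyond the rail (rail +x side). Origin at the centre of its underside. Leave alone.
- bodypack: black bodypack radio transmitter lying flat on the table beyond the rail (rail +x side), 64 x 98 x 22 mm with a stub aerial. Origin at the centre of its underside. Leave alone.
- adapter: small steel plug adapter standing upright on the table on the near side of the rail (rail -x side), 22 mm in diameter, 50 mm high. Origin at the centre of its underside. Leave alone.
- carriage_nose (a point): top edge of the carriage's nose, 50 mm ahead of the button, 36 mm above the table. The carriage is an aluminium plate 64 mm wide, 240 mm long (190 mm behind the button). Two upright lugs on it, 44 mm wide across the rail, 8 mm thick, tops 60 mm above the table, stand ahead of and behind the button, inner faces 34 mm from its centre; across the rail it is open.

How it is judged:
By the outcome, as a careful person would: the job done as asked, in the order asked, and still so for the second after the job is handed in, with the robot touching nothing.
It also fails if it takes over 35 s, if anything falls off the work surface, if the arm or the gripper's body presses on something with over 40 N, if the wrist force passes 120 N, or if a joint passes its speed limit or range.

### The arm

A 7-joint arm with a two-finger parallel gripper is mounted at the origin on the work surface. World frame = base frame: x ahead of the robot, y to its left, z up, the work surface at z = 0. Lengths are in mm, angles in rad, forces in N, time in s.
With the tool pointing down it reaches from about 425 to 1025 mm from the base axis. Payload 3.6 kg.
Tool frame: the origin (TCP) lies at the very end of the fingers, on their centre line; the grasp point (between the pads) lies 19 mm behind it; z points along the fingers, y is the line along which they close (so a half turn about z gives the same grasp; the last joint's range is limited). The gripper opens to 85 mm and grips with 20 to 120 N. Pads are 22 mm wide; open, the fingers measure 114 mm over their backs; the gripper's body (76 mm by 85 mm) begins 54 mm behind the grasp point. The pads swing forward as they close: fully open they stand 13 mm farther back than shut.
Start: joints at [-1.274, 0.591, 0.048, 1.609, -0.033, 0.943, -0.034], TCP at [275.498, 670.619, 231.302] pointing down, gripper open.
Joint ranges: [-2.69, 2.69], [-0.47, 2.24], [-1.27, 1.36], [0.19, 2.51], [-1.53, 4.68], [0.08, 2.07], [-3.09, 3.09]. Speed limits (rad/s): [2.57, 2.57, 3.14, 3.14, 3.14, 3.14, 3.14].

### API

Orientations are given as a unit quaternion [w, x, y, z].
In Python, from bench import r, optics gives the robot as it stands.
- The arm moves only by the tool jog_arm, never from a script. Its argument "deltas" is a list of rows, each a list of 6 numbers: the shift along the tool's x, y, z in m, then the turn, a rotation vector about the tool's x, y, z in degrees. In form: [[tx, ty, tz, wx, wy, wz], ...]. A call has exactly 8 rows; each row is the pose to reach, as a shift and turn from the pose commanded when the call began, along the tool's axes at that moment; what a row does not reach only later rows make up. A row lasts 1/10 s, in which the tool goes at most 50 mm and 8.59 degrees, less where a joint would pass 70% of its speed; a pose out of reach is approached as far as the arm can. A call with a gripper value outside its range is refused whole. "grip" is the gripper command: -1 is fully open, 1 is shut, values between are in proportion, set as the call begins (left out, the last holds). The fingers move at their own pace and stop on an object; the grip force is fixed at half the most. Time passes only in rows, so rows that repeat a pose let the fingers close, or fill a call up. It gives the time, the measured TCP pose, the force, the opening and the grip force at its end, in the units of the state.
- r.observe(): the state, without advancing time (a new reading comes with each control period).
- optics.grab_frame(name): name is "side" or "top" or "wrist"; returns the picture (420x560x3 uint8, red, green, blue); there is no depth.
- optics.camera_params(name): a dict with "K" (3x3 intrinsics, pixels), "T" (4x4, takes a point from camera to world coordinates). Camera axes: x right, y down, z forward; pixel columns grow to the right and rows downward; lengths in mm; the calibration is good to about 2 mm. A picture is of the moment at which its call begins: read the wrist's pose just before it. camera_params takes no time and is no camera call; for the wrist camera it gives the pose at the moment of the call.
- r.close_job(): hands the job in; it is judged then, once.
The state is a dict: "time_s": time; "joint_positions": joint angles; "dq": joint speeds; "joint_torque": joint torques, N m; "eef_pos": TCP position; "tcp_rot": TCP orientation; "force": force on the tool from outside, world axes, zero at the start; "ft_torque": the same for the moment, N m; "width": finger opening in mm; "gripper_force": force on a finger pad.
Only numpy, scipy, OpenCV 4.12 (cv2) and the standard library are available. Lean on these libraries where they do the work, as an engineer would, in place of code of your own. Each camera call takes 0.05 s, during which the arm holds its last target. There are 200 camera calls.

## Working session

There is one attempt and no reset: what is moved stays moved. The work goes in short steps, Python scripts to look and compute and a tool call to move; the robot and the scene stay as the last step left them, time stands still between calls to the robot, and variables do not carry over. Pictures are saved under pics/ and viewed, at most 10 in all, crops included, and the job is handed in when it is done.

Besides the shell and the picture viewer there is one more tool, called after ">>>" as a command line: name --pt "numbers of a row" for each row, then --argument value for the rest. jog_arm: Moves the arm, as the interface text tells. Its arguments: {"type":"object","properties":{"deltas":{"type":"array","items":{"type":"array","items":{"type":"number"}}},"grip":{"type":"number"}},"required":["deltas"]}

```bash
mkdir -p pics; ls; python3 - <<'E'
from bench import r, optics
import cv2,numpy as np
s=r.observe();print(s)
for n in("top","side"):
    cv2.imwrite(f"pics/{n}0.png",optics.grab_frame(n)[:,:,::-1]);p=optics.camera_params(n);print(n,p["K"],np.round(p["T"],3))
E
```

```text
pics
{'time_s': 0.0, 'joint_positions': array([-1.27448874,  0.59210041,  0.04830134,  1.60986444, -0.03328552,
        0.94266904, -0.03369782]), 'dq': array([-0.00045601, -0.00070345, -0.00099224,  0.00029662, -0.00065946,
        0.001777  ,  0.00127673]), 'joint_torque': array([-6.82353289e-05, -5.48687768e+01,  1.54630937e+00, -1.98124319e+01,
        9.42314422e-03,  8.78617197e-03,  6.74236517e-06]), 'eef_pos': array([275.18772948, 669.8364441 , 230.1386959 ]), 'tcp_rot': array([-1.48171911e-04,  1.93628436e-01,  9.81074298e-01, -1.10851164e-03]), 'force': array([-0.15741087,  0.45231473,  0.11756752]), 'ft_torque': array([-0.02945115,  0.05169229, -0.00131744]), 'gripper_force': 0.0, 'width': 85.09870109134228}
top [[541.98368865   0.         279.27596192]
 [  0.         541.98368865 209.11384057]
 [  0.           0.           1.        ]] [[-2.300000e-02 -9.960000e-01  8.100000e-02  5.249280e+02]
 [-1.000000e+00  2.400000e-02  1.000000e-02 -1.429100e+01]
 [-1.200000e-02 -8.100000e-02 -9.970000e-01  1.091737e+03]
 [ 0.000000e+00  0.000000e+00  0.000000e+00  1.000000e+00]]
side [[441.20724477   0.         280.68131071]
 [  0.         441.20724477 213.55352152]
 [  0.           0.           1.        ]] [[-9.70000e-01 -1.72000e-01  1.72000e-01  4.58530e+02]
 [-2.43000e-01  7.30000e-01 -6.39000e-01  5.39291e+02]
 [-1.60000e-02 -6.62000e-01 -7.50000e-01  6.74219e+02]
 [ 0.00000e+00  0.00000e+00  0.00000e+00  1.00000e+00]]
```

View pics/top0.png

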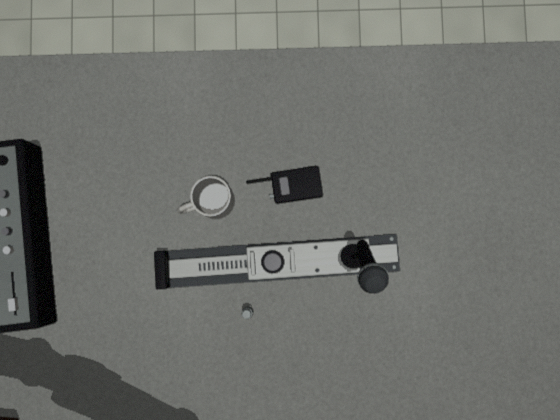

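View pics/side0.png

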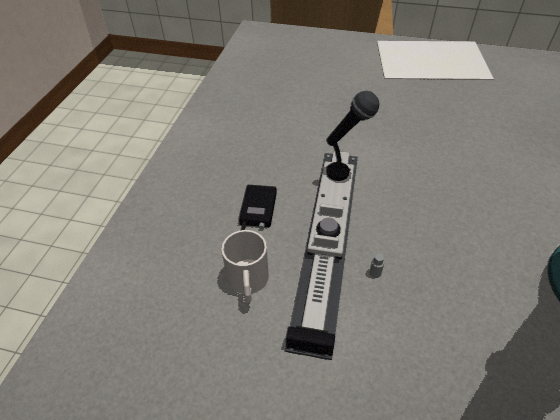

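Top view: the button is at about (272,261), the stop block at (155–169, 250–288), the mic foot at (351,256) and the adapter at (247,313). The mug and bodypack are on the far side. I'll zoom in for accurate edges.

```bash
python3 - <<'E'
import cv2
im=cv2.imread("pics/top0.png")[225:325,145:405]
cv2.imwrite("pics/crop.png",cv2.resize(im,None,fx=3,fy=3,interpolation=cv2.INTER_CUBIC))
im=cv2.imread("pics/side0.png")[140:360,270:400]
cv2.imwrite("pics/crop2.png",cv2.resize(im,None,fx=2.7,fy=2.7,interpolation=cv2.INTER_CUBIC))
E
```

```text
(no output)
```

View pics/crop.png

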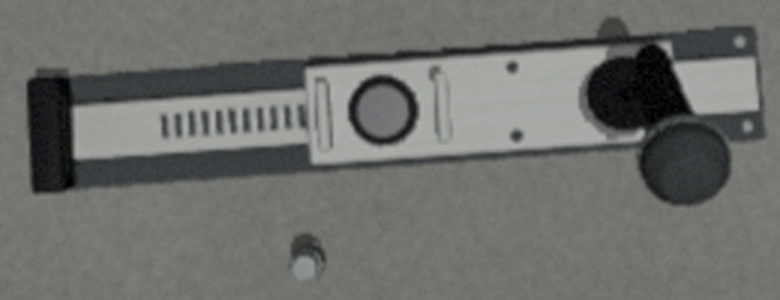

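View pics/crop2.png

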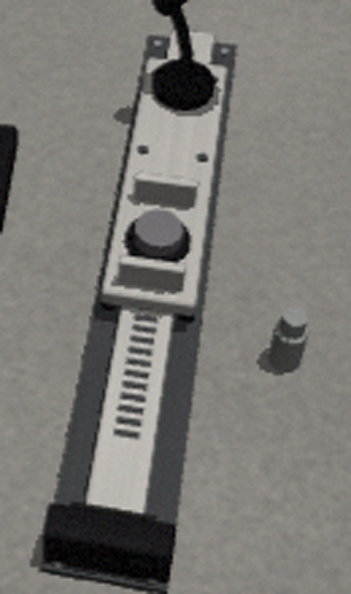

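Crop: button centre (383,110), stop top front corners (70,76)/(73,188), rail end corners (755,27)/(765,138), nose corners (305,67)/(311,165). In the side crop the button top is at (159,229). I'll fit the rail from these.

```bash
cat > h.py <<'E'
import numpy as np
from bench import r,optics
from scipy.spatial.transform import Rotation as R
def ray(n,u,v,z):
    p=optics.camera_params(n);T=p["T"];d=T[:3,:3]@np.linalg.solve(p["K"],[u,v,1]);o=T[:3,3]
    return o+d*(z-o[2])/d[2]
def tool():
    s=r.observe();q=s["tcp_rot"];return s,R.from_quat([q[1],q[2],q[3],q[0]])
E
python3 - <<'E'
from h import *
from scipy.optimize import least_squares
t=lambda u,v,z:ray("top",145+(u+.5)/3-.5,225+(v+.5)/3-.5,z)[:2]
sd=lambda u,v,z:ray("side",270+(u+.5)/2.7-.5,140+(v+.5)/2.7-.5,z)[:2]
B=t(383,110,52);print("button",B,sd(159,229,52))
P=[(t(70,76,40),37.5,155),(t(73,188,40),-37.5,155),(t(755,27,6),37.5,-300),(t(765,138,6),-37.5,-300)]
N=[(t(305,67,36),32,50),(t(311,165,36),-32,50)]
f=lambda p:np.concatenate([np.array([p[0]+a*np.cos(p[2])-b*np.sin(p[2]),p[1]+a*np.sin(p[2])+b*np.cos(p[2])])-w for w,a,b in P]+
 [np.array([p[0]+a*np.cos(p[2])-(b-65+p[3])*np.sin(p[2]),p[1]+a*np.sin(p[2])+(b-65+p[3])*np.cos(p[2])])-w for w,a,b in N+[(B,0,0)]])
o=least_squares(f,[500,0,0,30]);x=o.x;print(x,np.round(o.fun,1))
c,s=np.cos(x[2]),np.sin(x[2])
g=lambda y:x[:2]+y*np.array([-s,c])
print("btn",g(x[3]-65),"goal",g(105),"stop",g(155),"adapter",t(304,267,50),"railframe",np.array([[c,s],[-s,c]])@(t(304,267,50)-x[:2]))
print("side stop corners top front",sd(48,505,40),sd(175,518,40))
S,Rt=tool();print(Rt.as_matrix().round(3))
E
```

```text
button [509.48020996  12.15297314] [509.50536245  14.77739462]
[5.06989754e+02 6.05551067e+01 4.78435726e-02 1.59212550e+01] [ 1.3  2.8 -1.7  0.7  0.6 -1.8 -0.8 -1.7  0.8  0.5  0.   0.2 -0.1 -0.6]
btn [509.33696096  11.53252177] goal [501.96809532 165.43495674] stop [499.57682921 215.37774247] adapter [411.596313   64.3881387] railframe [-95.10096785   8.39086798]
side stop corners top front [536.81018758 225.13997481] [464.14768212 215.92615762]
[[-0.925  0.38  -0.001]
 [ 0.38   0.925 -0.002]
 [-0.    -0.002 -1.   ]]
```

>>> jog_arm --pt "-0.466 -0.519 0 0 0 -25" --pt "-0.466 -0.519 0 0 0 -25" --pt "-0.466 -0.519 0 0 0 -25" --pt "-0.466 -0.519 0 0 0 -25" --pt "-0.466 -0.519 0 0 0 -25" --pt "-0.466 -0.519 0 0 0 -25" --pt "-0.466 -0.519 0 0 0 -25" --pt "-0.466 -0.519 0 0 0 -25" --grip 1

```text
time_s: 0.9
eef_pos: [409.8, 291.6, 231.2]
tcp_rot: [-0.0, -0.023, 1.0, -0.0]
force: [1.0, 0.0, -0.2]
width: 0.2
gripper_force: 0.0
```

>>> jog_arm --pt "-0.085 -0.265 0 0 0 0" --pt "-0.085 -0.265 0 0 0 0" --pt "-0.085 -0.265 0 0 0 0" --pt "-0.085 -0.265 0 0 0 0" --pt "-0.085 -0.265 0 0 0 0" --pt "-0.085 -0.265 0 0 0 0" --pt "-0.085 -0.265 0 0 0 0" --pt "-0.085 -0.265 0 0 0 0"

```text
time_s: 1.7
eef_pos: [506.6, 32.6, 231.0]
tcp_rot: [-0.0, -0.022, 1.0, 0.0]
force: [-0.1, 0.6, -0.3]
width: -0.1
gripper_force: 0.0
```

```bash
python3 - <<'E'
from h import *
s,Rt=tool();print(s["eef_pos"],Rt.as_matrix().round(3),s["time_s"],Rt.inv().apply(np.array([509.4,12.5,80])-s["eef_pos"]))
E
```

```text
[506.55122536  32.55035756 231.00352346] [[-0.999 -0.045 -0.001]
 [-0.045  0.999  0.   ]
 [ 0.001  0.    -1.   ]] 1.7 [ -2.08173154 -20.18715369 150.99782009]
```

>>> jog_arm --pt "-0.002 -0.019 0.04 0 0 0" --pt "-0.002 -0.019 0.08 0 0 0" --pt "-0.002 -0.019 0.12 0 0 0" --pt "-0.002 -0.019 0.145 0 0 0" --pt "-0.002 -0.019 0.16 0 0 0" --pt "-0.002 -0.019 0.16 0 0 0" --pt "-0.002 -0.019 0.16 0 0 0" --pt "-0.002 -0.019 0.16 0 0 0"

```text
time_s: 2.5
eef_pos: [510.4, 15.1, 72.3]
tcp_rot: [0.001, -0.024, 1.0, 0.0]
force: [0.2, 0.1, 0.7]
width: -0.1
gripper_force: 0.0
```

```bash
python3 - <<'E'
from h import *
import cv2
s=r.observe();print(s["eef_pos"],s["force"])
a=cv2.resize(optics.grab_frame("side")[170:290,260:400],(560,480),interpolation=2);cv2.imwrite("pics/s1.png",a[:,:,::-1])
E
```

```text
[510.39079128  15.10528662  72.28607153] [0.20032918 0.08907767 0.71182149]
```

View pics/s1.png

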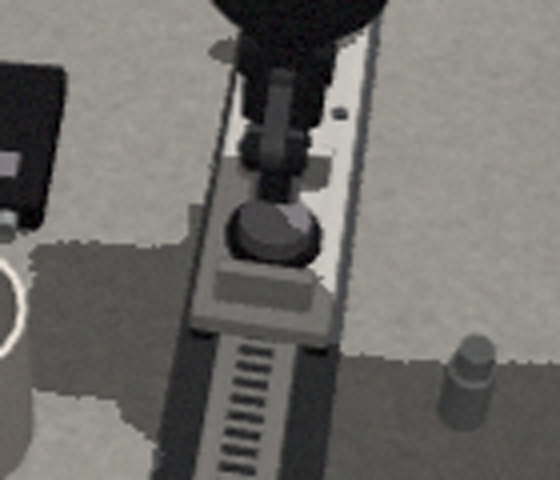

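The fingertips at (275,195) are centred over the button at (272,228), about 20 mm above it. Next I press.

>>> jog_arm --pt "0 0 0.012 0 0 0" --pt "0 0 0.019 0 0 0" --pt "0 0 0.022 0 0 0" --pt "0 0 0.025 0 0 0" --pt "0 0 0.028 0 0 0" --pt "0 0 0.029 0 0 0" --pt "0 0 0.029 0 0 0" --pt "0 0 0.029 0 0 0"

```text
time_s: 3.35
eef_pos: [510.1, 14.2, 43.9]
tcp_rot: [0.0, -0.023, 1.0, 0.0]
force: [-2.8, 0.6, 19.1]
width: 0.2
gripper_force: 9.6
```

>>> jog_arm --pt "0 0.004 0 0 0 0" --pt "0 0.012 0 0 0 0" --pt "0 0.022 0 0 0 0" --pt "0 0.032 0 0 0 0" --pt "0 0.042 0 0 0 0" --pt "0 0.052 0 0 0 0" --pt "0 0.062 0 0 0 0" --pt "0 0.072 0 0 0 0"

```text
time_s: 4.15
eef_pos: [506.6, 85.6, 43.9]
tcp_rot: [0.0, -0.023, 1.0, -0.0]
force: [-2.9, -2.6, 18.3]
width: 0.1
gripper_force: 9.5
```

>>> jog_arm --pt "0 0.01 0 0 0 0" --pt "0 0.02 0 0 0 0" --pt "0 0.03 0 0 0 0" --pt "0 0.04 0 0 0 0" --pt "0 0.05 0 0 0 0" --pt "0 0.06 0 0 0 0" --pt "0 0.068 0 0 0 0" --pt "0 0.074 0 0 0 0"

```text
time_s: 4.95
eef_pos: [503.1, 160.3, 43.9]
tcp_rot: [0.0, -0.023, 1.0, 0.0]
force: [-2.5, -2.1, 19.9]
width: -0.2
gripper_force: 9.3
```

```bash
python3 - <<'E'
from h import *
import cv2
s=r.observe();print(s["eef_pos"],s["force"])
a=cv2.resize(optics.grab_frame("side")[220:370,260:400],(560,600),interpolation=2);cv2.imwrite("pics/s2.png",a[:,:,::-1])
E
```

```text
[503.05199414 160.28493498  43.94733003] [-2.49699863 -2.12983695 19.94763457]
```

View pics/s2.png

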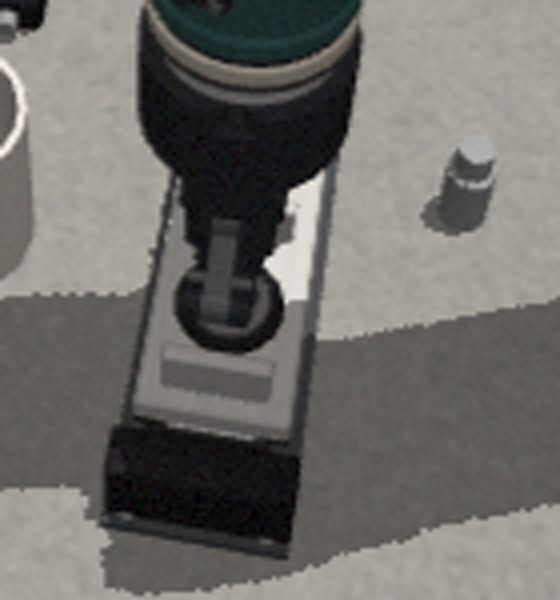

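The carriage has travelled with the finger: its nose (130–295, 410–440) is close to the stop edge at (110–300, 430–455). I'll push on slowly until the force rises.

>>> jog_arm --pt "0 0.002 0 0 0 0" --pt "0 0.004 0 0 0 0" --pt "0 0.006 0 0 0 0" --pt "0 0.008 0 0 0 0" --pt "0 0.01 0 0 0 0" --pt "0 0.012 0 0 0 0" --pt "0 0.012 0 0 0 0" --pt "0 0.012 0 0 0 0"

```text
time_s: 5.8
eef_pos: [502.6, 168.9, 43.9]
tcp_rot: [-0.0, -0.022, 1.0, -0.001]
force: [-2.2, -5.8, 18.8]
width: 0.1
gripper_force: 9.7
```

>>> jog_arm --pt "0 0.002 0 0 0 0" --pt "0 0.004 0 0 0 0" --pt "0 0.005 0 0 0 0" --pt "0 0.005 0 0 0 0" --pt "0 0.005 0 0 0 0" --pt "0 0.005 0 0 0 0" --pt "0 0.005 0 0 0 0" --pt "0 0.005 0 0 0 0"

```text
time_s: 6.6
eef_pos: [502.5, 169.6, 43.9]
tcp_rot: [-0.001, -0.02, 1.0, -0.004]
force: [-1.1, -12.2, 20.7]
width: 0.0
gripper_force: 10.3
```

Held against the stop: the TCP moved only 0.7 mm while the force rose to 12 N. Now I lift off.

>>> jog_arm --pt "0 -0.002 -0.002 0 0 0" --pt "0 -0.003 -0.005 0 0 0" --pt "0 -0.004 -0.009 0 0 0" --pt "0 -0.005 -0.014 0 0 0" --pt "0 -0.005 -0.02 0 0 0" --pt "0 -0.005 -0.04 0 0 0" --pt "0 -0.005 -0.08 0 0 0" --pt "0 -0.005 -0.12 0 0 0"

```text
time_s: 7.4
eef_pos: [501.3, 172.7, 162.9]
tcp_rot: [-0.001, -0.024, 1.0, -0.0]
force: [0.5, 0.4, -0.3]
width: 0.2
gripper_force: 0.0
```

>>> jog_arm --pt "0 0.03 -0.04 0 0 0" --pt "0 0.06 -0.06 0 0 0" --pt "0 0.1 -0.06 0 0 0" --pt "0 0.14 -0.06 0 0 0" --pt "0 0.18 -0.06 0 0 0" --pt "0 0.22 -0.06 0 0 0" --pt "0 0.22 -0.06 0 0 0" --pt "0 0.22 -0.06 0 0 0"

```text
time_s: 8.2
eef_pos: [490.7, 393.7, 221.9]
tcp_rot: [-0.001, -0.025, 1.0, 0.0]
force: [0.2, -0.8, 0.0]
width: -0.3
gripper_force: 0.0
```

```bash
python3 - <<'E'
from h import *
import cv2
s=r.observe();print(s["eef_pos"],s["force"],s["time_s"])
a=optics.grab_frame("top")[170:330,120:400];b=optics.grab_frame("side")[100:370,220:400]
cv2.imwrite("pics/t3.png",cv2.resize(a,(784,448),interpolation=2)[:,:,::-1]);cv2.imwrite("pics/s3.png",cv2.resize(b,(400,600),interpolation=2)[:,:,::-1])
E
```

```text
[490.67168589 393.70228662 221.9271497 ] [ 0.23518977 -0.76433479  0.02502479] 8.2
```

View pics/t3.png

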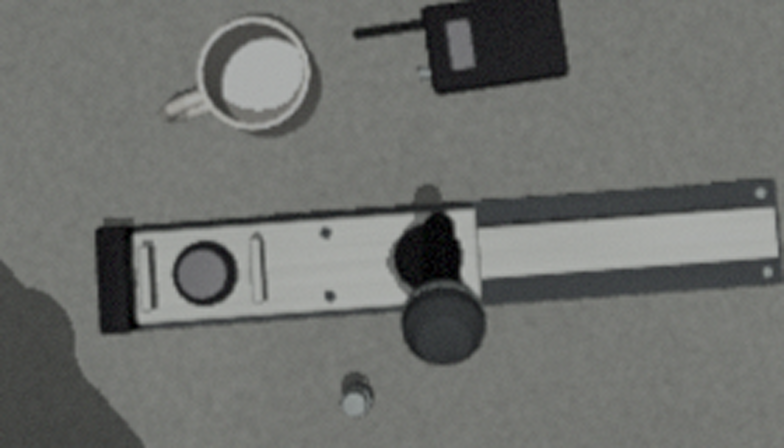

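View pics/s3.png

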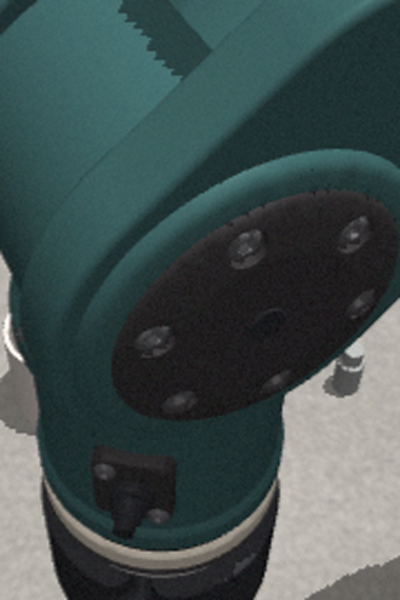

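Top view: the nose is hard against the stop, the button is at (205,272), and the mug, bodypack and adapter haven't moved. The arm blocks the side camera, so I'll move it aside and check that the button is up.

>>> jog_arm --pt "0.2 0.28 0 0 0 0" --pt "0.2 0.28 0 0 0 0" --pt "0.2 0.28 0 0 0 0" --pt "0.2 0.28 0 0 0 0" --pt "0.2 0.28 0 0 0 0" --pt "0.2 0.28 0 0 0 0" --pt "0.2 0.28 0 0 0 0" --pt "0.2 0.28 0 0 0 0"

```text
time_s: 9.1
eef_pos: [271.4, 667.7, 222.1]
tcp_rot: [-0.002, -0.028, 1.0, 0.002]
force: [-0.5, -0.5, -0.7]
width: -0.0
gripper_force: 0.0
```

```bash
python3 - <<'E'
from h import *
import cv2
s=r.observe();print(s["eef_pos"],s["force"],s["time_s"])
b=optics.grab_frame("side")[230:360,270:400]
cv2.imwrite("pics/s4.png",cv2.resize(b,(598,598),interpolation=2)[:,:,::-1])
# expected pixels of button top (up / down), carriage at 0.1695
p=optics.camera_params("side");Ti=np.linalg.inv(p["T"])
for z in (52,48,44):
    c=p["K"]@(Ti@[502,165.5+1.5,z,1])[:3];uv=c[:2]/c[2];print(z,uv,((uv-[270,230]+.5)*4.6-.5).round(1))
E
```

```text
[271.38203477 667.67419076 222.06028145] [-0.4538885  -0.52992255 -0.65772393] 9.1
52 [316.80913249 295.68052931] [217.1 303.9]
48 [316.69749119 296.96958539] [216.6 309.9]
44 [316.58678262 298.24787198] [216.1 315.7]
```

View pics/s4.png

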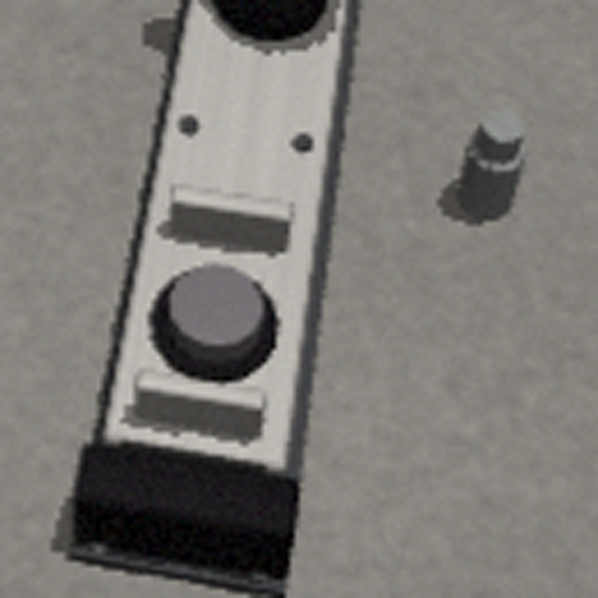

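The nose is against the stop. The cap centre is at about (217,305), matching the z = 52 mm prediction of (217,304), so the button is fully up.

```bash
python3 -c "
from bench import r
print(r.close_job())"
```

```text
the job is handed in; nothing more can be done
None
```

The carriage is against the end stop with the lock button fully up, the hand is clear of everything, and the job was handed in at about 9 s; no verdict was returned.

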